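# Re-pin the extended arm of a desk cup holder

### The job

The slide-out cup holder on the desk is pinned shut. Pull its orange-handled locking pin straight out of the side of the sleeve and lay it down on the desk, draw the arm out by its black tab until the hole in the arm lines up under the hole in the top of the sleeve, then take the pin up again and push it straight down through both holes until it snaps fully home with its handle sitting on the sleeve. Let go, and leave the things around it where they are.

Things in the scene. Friction and masses are not known exactly. Their poses are not given: they have to be found in the camera images.
- sleeve: Grey square sleeve fixed on the desk, 60 (x) x 150 (y) x 60 (z) mm, walls 17 mm; origin at the centre of its underside, y along it, -x faces the robot. A 26 mm square aluminium bar slides out of its -y end (right, seen from the robot). 16 mm holes: one through the -x side at y +18, 30 mm above the desk; one down through the top at y -30 mm.
- side_hole (a point): Centre of the side hole's mouth on the sleeve's -x face. The pin starts fully in it and comes out along the sleeve's -x axis. Two spring balls in the far wall hold the pin's groove: pulling it free takes about 15 N, then it runs loose.
- top_hole (a point): Centre of the top hole's mouth on the sleeve's top face, 60 mm above the desk. The pin must end upright in it, shoulder on the top face. It runs loose until the last 15 mm, where spring balls in the bottom wall resist with up to about 10 N and then snap into its groove.
- bar_hole (a point): Centre of the mouth of the bar's own upright 16 mm hole, on the bar's top face, 17 mm under the sleeve's top face, hidden inside. Moves with the bar; right under top_hole when the bar is drawn out 80 mm, when a red line round the bar has just come out of the sleeve's right-hand end.
- slide_bar (a joint): Travel of the bar out of the sleeve along the sleeve's -y axis, m: 0 pinned shut, 0.080 with the holes in line, stop at 0.115. Stays where it is left (about 4 N of friction); a pin tip less than about 2 mm off the bar's hole draws the bar into line.
- tab_top (a point): Middle of the top edge of the black upright tab on the bar, outside the sleeve: 26 (sleeve x) x 14 (sleeve y) mm, 72 mm tall, top 115 mm above the desk. Pinch its 14 mm from above and draw it along the sleeve's -y. Beyond it the bar carries a low round dish, 100 mm across, centre 63 mm past the tab, rim 39 mm above the desk.
- pin: Pin, 120 mm long, 130 g. Origin mid shoulder (the handle's face that meets the sleeve); z runs from tip to handle. Orange handle: 30 x 30 mm square, z 0 to +62 mm; does not roll, lies flat with its axis 15 mm above the desk. Steel shank 14 mm thick, z 0 to -58.5 mm, the last 5 mm tapering to 9 mm, groove 47 mm from the shoulder.
- pin_grip (a point): Middle of the pin's orange handle, on its axis, 31 mm from the shoulder.
- glass: Clear drinking glass, 80 mm wide, 88 mm tall, loose at the back; to be left alone. Origin at its underside.
- mug: Pale green mug, 95 x 126 x 113 mm, loose at the back; to be left alone. Origin at its underside.
- remote: Black remote control, 163 x 48 x 19 mm, lying loose to the left; to be left alone. Origin at its underside.
Things that resemble listed ones, but are neither listed nor needed, are in the scene too. What is meant by the pin is not purple, and is the larger of those in its own colour.

How it is judged:
By the outcome, as a careful person would: the job done as asked, in the order asked, and still so for the second after the job is handed in, with the robot touching nothing.
It also fails if it takes over 72 s, if anything falls off the work surface, if the arm or the gripper's body presses on something with over 40 N, if the wrist force passes 120 N, or if a joint passes its speed limit or range.

### The arm

A 6-joint arm with a two-finger parallel gripper is mounted at the origin on a cart in front of the work surface, level with it; the furniture and walls round the work are solid. World frame = base frame: x ahead of the robot, y to its left, z up, the work surface at z = 0. Lengths are in mm, angles in rad, forces in N, time in s.
With the tool pointing down it reaches from about 250 to 850 mm from the base axis. Payload 12.5 kg.
Tool frame: the origin (TCP) lies where the fingers leave the gripper's body, on its centre line; the fingertips stand 84 mm ahead of it and the grasp point (between the pads) lies 65 mm ahead of it; z points along the fingers, y is the line along which they close (so a half turn about z gives the same grasp; the last joint's range is limited). The gripper opens to 93 mm and grips with 3 to 60 N. Pads are 15 mm wide; open, the fingers measure 128 mm over their backs; the gripper's body (75 mm by 188 mm) begins 65 mm behind the grasp point.
Start: joints at [1.159, 0.351, 1.652, -0, 1.139, -0.085], TCP at [176.526, 520.887, 302.733] pointing down, gripper open.
Joint ranges: [-2.75, 2.75], [-0.79, 2.1], [0.01, 2.65], [-1.57, 4.71], [0.07, 3.14], [-2.87, 2.87]. Speed limits (rad/s): [2.22, 2.22, 2.79, 3.14, 3.14, 3.14].

### API

Orientations are given as [roll, pitch, yaw] about the fixed x, y, z axes, in that order (R = Rz(yaw) Ry(pitch) Rx(roll)).
In Python, from bench import * gives the robot as it stands.
- The arm moves only by the tool step_arm, never from a script. Its argument "commands" is a list of rows, each a list of 5 numbers: the shift along the world's x, y, z as a fraction of full scale, then the turn about the world's z as a fraction of full scale, then the gripper's target within -1 to 1 (shut at 1, half-way at 0, fully open at -1). A call has 1 to 12 rows; each row shifts and turns the commanded pose from where the row before left it; what a row does not reach is not made up. Full scale, the value 1, is 3 cm for a shift and 6 degrees for a turn. A row lasts 1/12 s, in which the tool goes at most 41.7 mm and 7.16 degrees, less where a joint would pass 70% of its speed; a pose out of reach is approached as far as the arm can. A call with a number of a shift or a turn outside -1 to 1 is refused whole. A call with a gripper value outside its range is refused whole. The fingers move at their own pace and stop on an object; "grip_force" is the grip in N (left out, the last holds). Time passes only in rows, so rows that do not move let the fingers close. It gives the time, the measured TCP pose, the force, the opening and the grip force at its end, in the units of the state.
- state(): the state, without advancing time (a new reading comes with each control period).
- snapshot(name): name is "scene" or "side" or "wrist"; returns the picture (420x560x3 uint8, red, green, blue); there is no depth.
- calibration(name): a dict with "K" (3x3 intrinsics, pixels), "dist" ([k1, k2, p1, p2, k3] as OpenCV has them; the pictures are not rectified), "R" (3x3) and "t" (3): a world point X has camera coordinates R X + t. Camera axes: x right, y down, z forward; pixel columns grow to the right and rows downward; lengths in mm; the calibration is good to about 2 mm. A picture is of the moment at which its call begins: read the wrist's pose just before it. calibration takes no time and is no camera call; for the wrist camera it gives the pose at the moment of the call.
- hand_in(): hands the job in; it is judged then, once.
Trained networks look in the newest picture that a camera, given by its name, has taken for a name from the list of things; names that differ only in an ending like _2 or _b are one class to them, and where a whole thing is asked for, a point or a joint stands for the part that bears it (a point fixed in the world has none). Each returns a list of dicts, best first, with "conf" (0 to 1); they miss things now and then, are a little off and sometimes report something else, mostly with a low value. They report only what shows in the picture. A call takes as long as a camera call. They do not tell look-alikes from the thing itself.
- find_in(camera, thing): "xy" ([column, row] in pixels, amid what is visible of it).
- pinpoint(camera, thing): "xy" ([column, row] in pixels: a listed point, or the origin of a listed thing).
The state is a dict: "clock": time; "joints": joint angles; "joint_vel": joint speeds; "joint_efforts": joint torques, N m; "ee_pos": TCP position; "tcp_rot": TCP orientation; "wrist_force": force on the tool from outside, world axes, zero at the start; "ft_torque": the same for the moment, N m; "gripper_width": finger opening in mm; "finger_force": force on a finger pad.
Only numpy, scipy, OpenCV 4.12 (cv2) and the standard library are available. Lean on these libraries where they do the work, as an engineer would, in place of code of your own. Each camera call takes 0.05 s, during which the arm holds its last target. There are 200 camera calls.

## Working session

There is one attempt and no reset: what is moved stays moved. The work goes in short steps, Python scripts to look and compute and a tool call to move; the robot and the scene stay as the last step left them, time stands still between calls to the robot, and variables do not carry over. Pictures are saved under pics/ and viewed, at most 10 in all, crops included, and the job is handed in when it is done.

Besides the shell and the picture viewer there is one more tool, called after "Emit:" as name(argument=value, ...) on one line, values as JSON. step_arm: Moves the arm, as the interface text tells. Shift numbers are shares of 3 cm and turn numbers shares of 6 degrees, none past 1 either way. Its arguments: {"type":"object","properties":{"commands":{"type":"array","items":{"type":"array","items":{"type":"number","minimum":-1,"maximum":1}}},"grip_force":{"type":"number"}},"required":["commands"]}

```bash
mkdir -p pics
cat > h.py <<'E'
from bench import *
import numpy as np, cv2
def ray(cam,xy,c=None):
    c=c or calibration(cam);K=np.array(c["K"],float);d=np.array(c["dist"],float)
    R=np.array(c["R"]);t=np.array(c["t"])
    u=cv2.undistortPoints(np.array([[xy]],float),K,d)[0,0]
    return -R.T@t, R.T@np.array([u[0],u[1],1.])
def atz(cam,xy,z,c=None):
    o,d=ray(cam,xy,c);return o+d*(z-o[2])/d[2]
def tri(obs):
    A=np.zeros((3,3));b=np.zeros(3)
    for cam,xy in obs:
        o,d=ray(cam,xy);d=d/np.linalg.norm(d);P=np.eye(3)-np.outer(d,d);A+=P;b+=P@o
    X=np.linalg.solve(A,b)
    return X
def proj(cam,X):
    c=calibration(cam);R=np.array(c["R"]);t=np.array(c["t"])
    return cv2.projectPoints(np.array([X],float),cv2.Rodrigues(R)[0],t,np.array(c["K"],float),np.array(c["dist"],float))[0][0,0]
def save(cam,name):
    im=snapshot(cam);cv2.imwrite("pics/"+name,im[:,:,::-1]);return im
E
python3 - <<'E'
from h import *
a=save("scene","a.png");b=save("side","b.png")
cv2.imwrite("pics/ab.png",np.vstack([a,b])[:,:,::-1]) if 0 else None
np.set_printoptions(precision=1,suppress=True)
for cam in("scene","side"):
    c=calibration(cam);print(cam,-np.array(c["R"]).T@np.array(c["t"]))
    for th in("side_hole","top_hole","tab_top","pin_grip","pin","sleeve"):
        print(cam,th,[(np.round(q["xy"],1).tolist(),round(q["conf"],2)) for q in pinpoint(cam,th)[:4]])
print(state())
E
```

```text
scene [ 245.2 -229.5  784.7]
scene side_hole [([275.4, 225.0], 0.72)]
scene top_hole []
scene tab_top [([319.2, 231.7], 0.88)]
scene pin_grip [([217.4, 288.0], 0.73), ([261.4, 232.5], 0.68), ([267.7, 336.2], 0.68), ([340.7, 211.8], 0.23)]
scene pin [([275.9, 224.4], 0.87), ([228.4, 297.5], 0.86), ([281.0, 345.0], 0.6)]
scene sleeve [([288.4, 237.6], 0.74), ([321.2, 234.7], 0.2)]
side [ 438.8 -750.8  544.1]
side side_hole [([282.4, 234.2], 0.67)]
side top_hole [([299.5, 226.2], 0.89)]
side tab_top [([300.6, 217.8], 0.76), ([340.7, 215.6], 0.63)]
side pin_grip [([222.5, 287.3], 0.93), ([273.6, 231.2], 0.84)]
side pin [([229.8, 294.8], 0.76), ([210.2, 260.9], 0.7), ([282.2, 228.8], 0.67)]
side sleeve [([295.7, 243.5], 0.72)]
{'clock': 0.7, 'joints': array([ 1.2,  0.4,  1.7,  0. ,  1.1, -0.1]), 'joint_vel': array([-0., -0., -0.,  0.,  0., -0.]), 'joint_efforts': array([ -0. , -49.7, -28.5,   0.1,   0. ,  -0. ]), 'ee_pos': array([176.5, 520.9, 302.7]), 'tcp_rot': array([-3.1, -0. ,  2.8]), 'wrist_force': array([-0.2, -0.1,  0.6]), 'ft_torque': array([-0.,  0., -0.]), 'finger_force': 0.0, 'gripper_width': 92.68288214111787}
```

View pics/a.png

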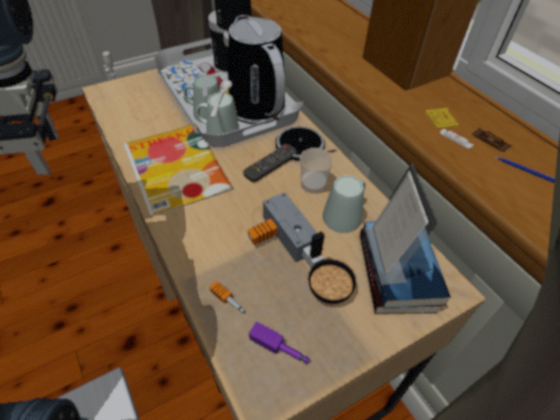

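View pics/b.png

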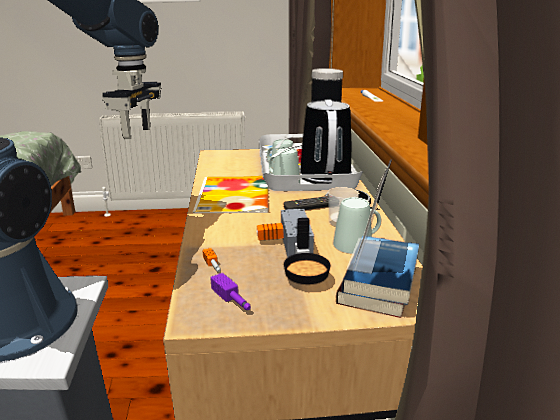

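The scene view shows the sleeve at (290,228), with the pin handle sticking out of its side at (262,232). The tab is at (317,243) and the dish at (332,282). A smaller orange look-alike lies at (225,295) and a purple one at (275,340). The side view shows the handle at (271,232) and the tab top at (302,219).

Run:
```python
from h import *
np.set_printoptions(precision=1,suppress=True)
print("grip",tri([("scene",(261.4,232.5)),("side",(273.6,231.2))]))
print("grip z30",atz("scene",(261.4,232.5),30),atz("side",(273.6,231.2),30))
print("sideh",tri([("scene",(275.4,225)),("side",(282.3,231.5))]),atz("scene",(275.6,224.7),30),atz("side",(282.3,231),30))
print("tab",tri([("scene",(319,233)),("side",(301,218))]),atz("scene",(319,233),115),atz("side",(301,218),115))
print("dish",atz("scene",(332,281),39),atz("side",(307,269),39))
print("tophole",atz("side",(299.5,226.2),60), "lookalike",atz("scene",(217.4,288),12))
print("mug",atz("scene",(349,185),113),"glass",atz("scene",(316,158),88),"purple",atz("scene",(267.7,336),12))
c=calibration("wrist");s=state();print("wristcam",-np.array(c["R"]).T@np.array(c["t"]),np.array(c["R"]),c["K"],s["tcp_rot"])
```

```text
grip [523.  288.4  24.3]
grip z30 [515.6 282.4  30. ] [527.  281.7  30. ]
sideh [551.4 286.3  27.6] [554.6 286.6  30. ] [548.1 281.   30. ]
tab [578.8 164.6 119.3] [585.1 168.6 115. ] [576.4 169.3 115. ]
dish [579.2  98.4  39. ] [578.8  84.   39. ]
tophole [584.2 242.4  60. ] lookalike [373.8 211.3  12. ]
mug [717.4 249.4 113. ] glass [718.2 379.2  88. ] purple [414.5  69.7  12. ]
wristcam [105.7 545.9 385.9] [[ 0.3  0.9 -0. ]
 [ 0.9 -0.3  0.3]
 [ 0.3 -0.1 -1. ]] [[355.6   0.  282.5]
 [  0.  355.6 209.8]
 [  0.    0.    1. ]] [-3.1 -0.   2.8]
```

Emit:
step_arm(commands=[[0.87,-0.72,0.07,0.27,-1],[0.87,-0.72,0.07,0.27,-1],[0.87,-0.72,0.07,0.27,-1],[0.87,-0.72,0.07,0.27,-1],[0.87,-0.72,0.07,0.27,-1],[0.87,-0.72,0.07,0.27,-1],[0.87,-0.72,0.07,0.27,-1],[0.87,-0.72,0.07,0.27,-1],[0.87,-0.72,0.07,0.27,-1],[0.87,-0.72,0.07,0.27,-1],[0.87,-0.72,0.07,0.27,-1],[0.87,-0.72,0.07,0.27,-1]])

```text
clock: 1.7
ee_pos: [490.9, 260.4, 328.2]
tcp_rot: [3.141, 0.0, -3.128]
wrist_force: [-0.1, 1.5, -0.2]
gripper_width: 93.1
finger_force: 0.0
```

Emit:
step_arm(commands=[[0,0,0,0,-1],[0,0,0,0,-1],[0,0,0,0,-1]])

```text
clock: 1.95
ee_pos: [489.3, 261.9, 327.7]
tcp_rot: [3.142, -0.001, -3.13]
wrist_force: [-0.5, -0.2, -0.5]
gripper_width: 93.2
finger_force: 0.0
```

Run:
```python
from h import *
np.set_printoptions(precision=2,suppress=True)
s=state();print(s["ee_pos"],s["tcp_rot"],s["wrist_force"],s["joint_vel"])
im=save("wrist","c.png")
for th,z in(("side_hole",30),("top_hole",60),("tab_top",115),("pin_grip",30),("pin",30),("sleeve",0)):
    print(th,[(np.round(q["xy"],1).tolist(),round(q["conf"],2),atz("wrist",q["xy"],z)) for q in pinpoint("wrist",th)[:3]])
```

```text
[489.34 261.86 327.74] [ 3.14 -0.   -3.13] [-0.5  -0.21 -0.52] [ 0.02 -0.01  0.01  0.    0.   -0.  ]
side_hole [([301.7, 233.0], 0.82, array([547.92, 285.39,  30.  ]))]
top_hole [([260.3, 269.6], 0.68, array([579.8 , 240.26,  60.  ]))]
tab_top [([179.1, 295.9], 0.56, array([581.96, 167.86, 115.  ]))]
pin_grip [([306.9, 208.9], 0.66, array([519.81, 290.36,  30.  ])), ([107.7, 102.8], 0.55, array([408.66,  80.64,  30.  ]))]
pin [([305.0, 234.7], 0.79, array([550.37, 289.07,  30.  ])), ([209.0, 81.7], 0.78, array([387.28, 186.68,  30.  ])), ([85.6, 117.8], 0.69, array([424.02,  55.35,  30.  ]))]
sleeve [([288.3, 245.3], 0.96, array([575.34, 270.84,   0.  ]))]
```

View pics/c.png

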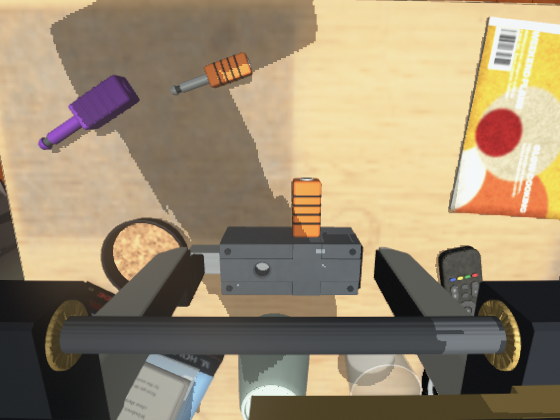

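The wrist view, with up toward the robot, shows the pin handle at x 292–321, y 179–237. The sleeve top is at about (222–360, 247–293), the top hole at (262,269) and the dish at (147,252). I'll enlarge a crop to read the edges.

Run:
```python
from h import *
im=cv2.imread("pics/c.png")[160:310,170:370]
cv2.imwrite("pics/d.png",cv2.resize(im,None,fx=4,fy=4,interpolation=cv2.INTER_CUBIC))
```

```text
(no output)
```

View pics/d.png

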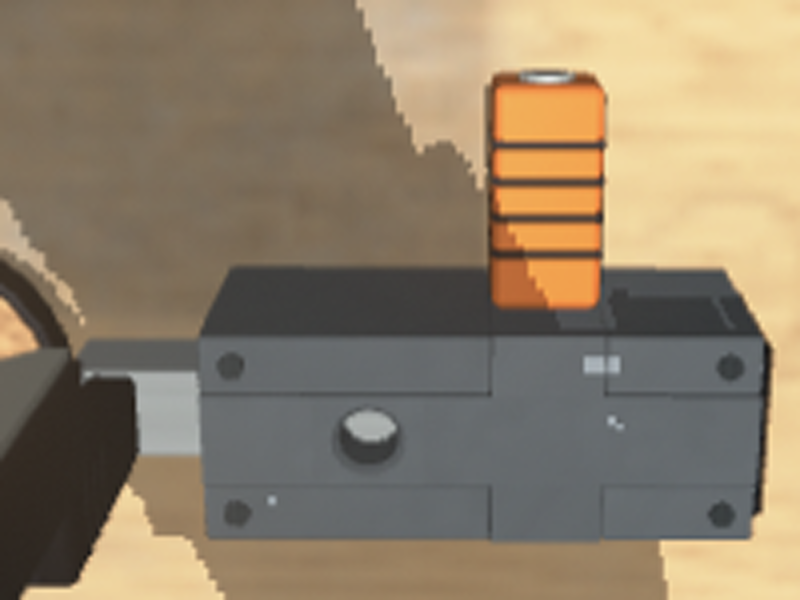

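The crop shows the sleeve top-face corners at about (200,336), (765,341), (750,539) and (207,539). The hole centre is at (369,437). The handle's top face runs x 493–604, y 85–308.

Run:
```python
from h import *
np.set_printoptions(precision=2,suppress=True)
w=lambda p,z:atz("wrist",(p[0]/4+170-.4,p[1]/4+160-.4),z)
C=[w(p,60) for p in((200,336),(765,340),(750,539),(207,539))]
for c in C:print(c)
c=sum(C)/4;print("centre",c,"len",np.linalg.norm(C[0]-C[1]),np.linalg.norm(C[3]-C[2]),np.linalg.norm(C[0]-C[3]))
for a,b in((0,1),(3,2)):
    d=C[b]-C[a];print("yaw",np.degrees(np.arctan2(-d[0],d[1])))
print("hole",w((369,437),60))
for p in((495,85),(604,85),(600,308),(493,308)):print("handle",w(p,45))
s=state();print(s["ee_pos"],s["tcp_rot"])
```

```text
[550.99 197.06  60.  ]
[550.09 346.16  60.  ]
[608.67 346.39  60.  ]
[610.71 196.84  60.  ]
centre [580.11 271.61  60.  ] len 149.09764919923995 149.56252614187352 59.72532624341714
yaw 0.34600975211151225
yaw 0.7836229707997606
hole [579.38 241.57  60.  ]
handle [485.67 273.9   45.  ]
handle [485.28 302.4   45.  ]
handle [547.12 303.91  45.  ]
handle [547.52 274.68  45.  ]
[489.33 262.15 327.99] [ 3.14  0.   -3.13]
```

Emit:
step_arm(commands=[[0.068,0.091,-0.777,0,-0.6],[0.068,0.091,-0.777,0,-0.4],[0.068,0.091,-0.777,0,-0.3],[0.068,0.091,-0.777,0,-0.2],[0.068,0.091,-0.777,0,-0.2],[0.068,0.091,-0.777,0,-0.2],[0.068,0.091,-0.777,0,-0.2],[0.068,0.091,-0.777,0,-0.2],[0.068,0.091,-0.777,0,-0.2],[0.068,0.091,-0.777,0,-0.2],[0,0,0,0,-0.2],[0,0,0,0,-0.2]], grip_force=40)

```text
clock: 3.3
ee_pos: [509.7, 289.0, 94.4]
tcp_rot: [-3.141, -0.002, -3.129]
wrist_force: [0.3, -0.2, 0.7]
gripper_width: 55.9
finger_force: 0.0
```

Emit:
step_arm(commands=[[0,0,0,0,0.2],[0,0,0,0,0.6],[0,0,0,0,1],[0,0,0,0,1],[0,0,0,0,1],[0,0,0,0,1]])

```text
clock: 3.8
ee_pos: [510.3, 288.8, 95.6]
tcp_rot: [-3.141, 0.0, -3.129]
wrist_force: [-1.7, -3.5, 7.7]
gripper_width: 29.7
finger_force: 39.9
```

Emit:
step_arm(commands=[[0,0,0,0,0.2],[0,0,0,0,0.2],[0,0,0.27,0,0.2],[0,0,0,0,0.2],[0,0,0,0,1],[0,0,0,0,1],[0,0,0,0,1],[0,0,0,0,1]])

```text
clock: 4.47
ee_pos: [510.2, 288.8, 103.1]
tcp_rot: [-3.141, -0.0, -3.129]
wrist_force: [-0.9, -3.8, 5.2]
gripper_width: 29.3
finger_force: 39.9
```

Emit:
step_arm(commands=[[-0.2,0,0,0,1],[-0.3,0,0,0,1],[-0.4,0,0,0,1],[-0.4,0,0,0,1],[-0.4,0,0,0,1],[-0.4,0,0,0,1],[-0.4,0,0,0,1],[-0.4,0,0,0,1],[0,0,0,0,1],[0,0,0,0,1]])

```text
clock: 5.3
ee_pos: [423.0, 289.1, 102.8]
tcp_rot: [-3.142, -0.0, -3.128]
wrist_force: [1.3, -0.7, -1.2]
gripper_width: 29.8
finger_force: 39.9
```

Emit:
step_arm(commands=[[0,0,-0.15,0,1],[0,0,-0.15,0,1],[0,0,-0.1,0,1],[0,0,-0.07,0,1],[0,0,0,0,1],[0,0,0,0,1]])

```text
clock: 5.8
ee_pos: [424.5, 289.2, 90.2]
tcp_rot: [3.141, 0.002, -3.13]
wrist_force: [-1.5, -5.0, 24.8]
gripper_width: 29.8
finger_force: 40.0
```

Run:
```python
from h import *
save("side","e.png")
im=cv2.imread("pics/e.png")[170:290,180:340]
cv2.imwrite("pics/e2.png",cv2.resize(im,None,fx=5,fy=5,interpolation=cv2.INTER_CUBIC))
```

```text
(no output)
```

View pics/e2.png

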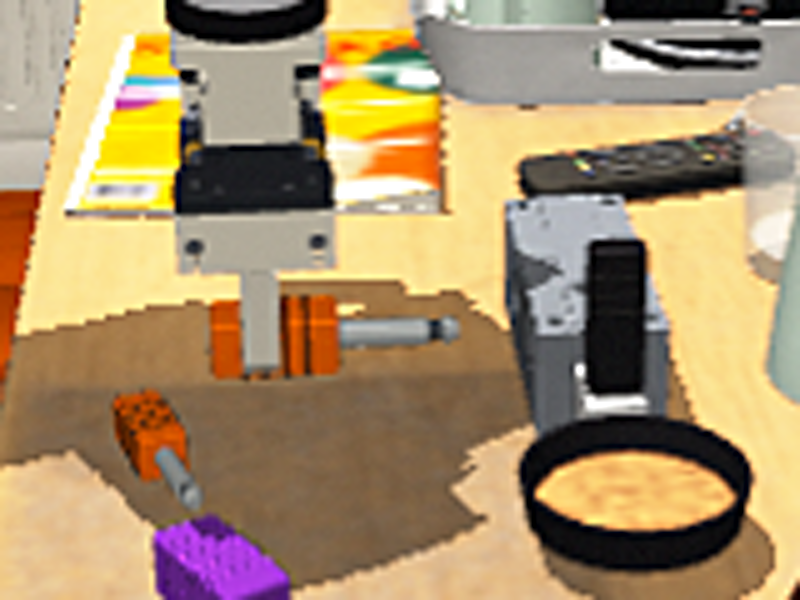

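The side view shows the pin lying flat on the desk, tip clear of the sleeve. I'll release it and go to the tab.

Emit:
step_arm(commands=[[0,0,0,0,-0.2],[0,0,0,0,-0.2],[0,0,0,0,-0.2],[0,0,0.6,0,-0.2],[0,0,1,0,-0.2],[0,0,1,0,-0.2],[0,0,1,0,-0.2],[0.1,-0.1,1,0,-0.2],[0.5,-0.4,0.4,0,-0.2],[0.7,-0.55,0,0,-0.2],[0.7,-0.55,0,0,-0.2],[0.7,-0.55,0,0,-0.2]])

```text
clock: 6.85
ee_pos: [505.0, 223.8, 238.8]
tcp_rot: [3.141, 0.0, -3.129]
wrist_force: [-0.2, 0.4, -0.5]
gripper_width: 56.0
finger_force: 0.0
```

Emit:
step_arm(commands=[[0.7,-0.55,0,0,-0.2],[0.7,-0.55,0,0,-0.2],[0.7,-0.55,0,0,-0.2],[0.35,-0.25,0,0,-0.2],[0,0,0,0,-0.2],[0,0,0,0,-0.2]])

```text
clock: 7.35
ee_pos: [577.3, 167.6, 238.2]
tcp_rot: [3.142, -0.001, -3.13]
wrist_force: [0.0, 0.2, 1.0]
gripper_width: 56.0
finger_force: 0.0
```

Run:
```python
from h import *
np.set_printoptions(precision=2,suppress=True)
s=state();print(s["ee_pos"],s["tcp_rot"],s["wrist_force"])
im=save("wrist","f.png")
for th,z in(("top_hole",60),("tab_top",115),("pin_grip",15),("pin",15)):
    print(th,[(np.round(q["xy"],1).tolist(),round(q["conf"],2),atz("wrist",q["xy"],z)) for q in pinpoint("wrist",th)[:3]])
```

```text
[577.26 167.59 238.23] [ 3.14 -0.   -3.13] [0.03 0.24 0.96]
top_hole [([377.8, 219.2], 0.89, array([581.7, 242.5,  60. ]))]
tab_top [([281.0, 243.8], 0.89, array([581.84, 168.21, 115.  ]))]
pin_grip [([440.7, 19.6], 0.66, array([430.61, 291.69,  15.  ]))]
pin [([435.5, 62.2], 0.75, array([462.4 , 291.23,  15.  ])), ([125.2, 6.8], 0.71, array([424.88,  43.57,  15.  ]))]
```

View pics/f.png

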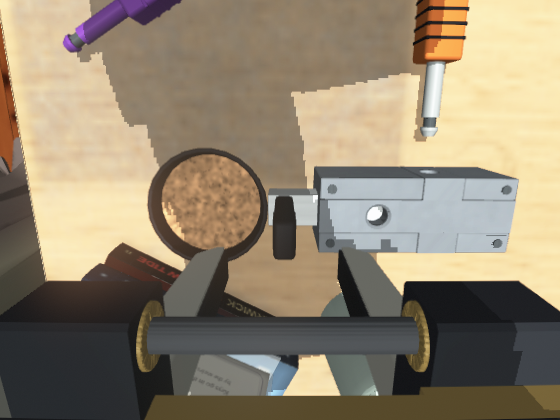

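The view shows the tab at (284,230) between the fingers, the hole at (377,215), and the pin lying at the top right with its tip at (428,130). I'll pinch the tab.

Emit:
step_arm(commands=[[0.1,0,-0.5,0,-0.2],[0,0,-0.6,0,-0.2],[0,0,-0.6,0,-0.2],[0,0,-0.5,0,-0.2],[0,0,-0.2,0,0],[0,0,0,0,0.4],[0,0,0,0,1],[0,0,0,0,1],[0,0,0,0,1],[0,0,0,0,1],[0,0,0,0,1]], grip_force=30)

```text
clock: 8.52
ee_pos: [580.8, 167.6, 167.4]
tcp_rot: [3.141, 0.001, -3.129]
wrist_force: [0.1, 1.1, 3.3]
gripper_width: 14.0
finger_force: 17.5
```

Run:
```python
from h import *
s=state();print(s["ee_pos"],s["wrist_force"],s["gripper_width"],s["finger_force"])
save("wrist","g.png");save("scene","g2.png")
print(pinpoint("wrist","top_hole")[:1],calibration("wrist")["R"])
```

```text
[580.8189179  167.64818151 167.44984043] [0.08884527 1.06011242 3.3139158 ] 14.003698394565104 17.49822646379471
[{'xy': [408.6, 247.6], 'conf': 0.82}] [[-1.22150123e-02  9.99924928e-01 -9.65218399e-04]
 [ 9.62557331e-01  1.20199443e-02  2.70811567e-01]
 [ 2.70802838e-01  2.37888856e-03 -9.62631894e-01]]
```

Emit:
step_arm(commands=[[0,-0.2,0,0,1],[0,-0.4,0,0,1],[0,-0.4,0,0,1],[0,-0.4,0,0,1],[0,-0.4,0,0,1],[0,-0.4,0,0,1],[0,-0.3,0,0,1],[0,-0.167,0,0,1],[0,0,0,0,1],[0,0,0,0,1],[0,0,0,0,1]])

```text
clock: 9.58
ee_pos: [581.4, 87.1, 167.4]
tcp_rot: [-3.141, 0.002, -3.129]
wrist_force: [3.5, -3.8, 5.0]
gripper_width: 13.9
finger_force: 30.0
```

Run:
```python
from h import *
s=state();print(s["ee_pos"],s["wrist_force"],s["gripper_width"],s["finger_force"])
save("wrist","i.png");save("side","i2.png")
a=cv2.imread("pics/i.png")
b=cv2.imread("pics/i2.png")[195:295,255:355]
print(proj("wrist",[580,242,60]),proj("wrist",[580,196.7,43]))
cv2.imwrite("pics/i3.png",np.hstack([cv2.resize(a[150:300,280:430+50],None,fx=2.6,fy=2.6,interpolation=cv2.INTER_CUBIC)[:390,:400],cv2.resize(b,(390,390),interpolation=cv2.INTER_CUBIC)]))
```

```text
[581.41868199  87.08290483 167.42251133] [ 3.4603329  -3.83019846  5.01697189] 13.923634500325855 30.00172197818756
[547.9126462 245.71278  ] [457.68120879 234.99581007]
```

View pics/i3.png

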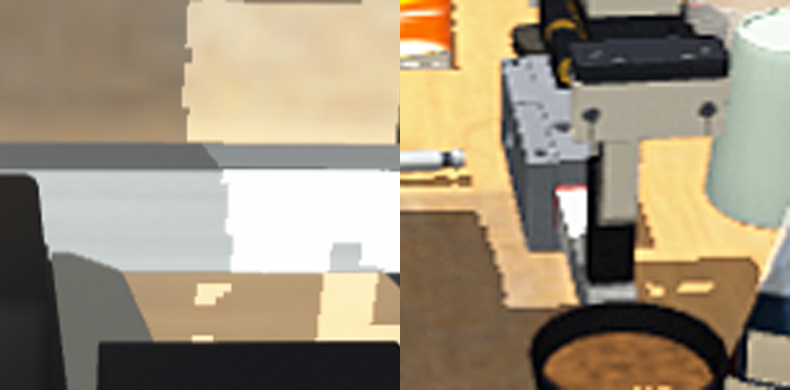

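The side crop shows the red line just emerging at the sleeve's end at (565,187), so travel is about 80 mm. I'll let go and look straight down into the hole.

Emit:
step_arm(commands=[[0,0,0,0,0.2],[0,0,0,0,-0.2],[0,0,0,0,-0.2],[0,0,0.5,0,-0.2],[0,0,1,0,-0.2],[0,0,0.9,0,-0.2],[0.3,0.6,0.4,0,-0.2],[0.4,0.9,0,0,-0.2],[0.5,1,0,0,-0.2],[0.5,1,0,0,-0.2],[0.5,1,0,0,-0.2],[0.3,0.6,0,0,-0.2]])

```text
clock: 10.68
ee_pos: [655.9, 243.4, 250.2]
tcp_rot: [3.141, -0.001, -3.128]
wrist_force: [-0.5, 1.0, 0.7]
gripper_width: 55.8
finger_force: 0.0
```

Emit:
step_arm(commands=[[0,0,0,0,-0.2],[0,0,0,0,-0.2],[0,0,0,0,-0.2]])

```text
clock: 10.93
ee_pos: [655.1, 240.0, 250.3]
tcp_rot: [-3.141, -0.001, -3.129]
wrist_force: [0.5, 0.3, 1.0]
gripper_width: 55.8
finger_force: 0.0
```

Run:
```python
from h import *
s=state();print(s["ee_pos"],s["wrist_force"])
c=calibration("wrist");print(-np.array(c["R"]).T@np.array(c["t"]))
im=save("wrist","j.png")
u,v=proj("wrist",[580,242,60]);print(u,v)
x0,y0=int(u)-50,int(v)-40
cr=cv2.imread("pics/j.png")[y0:y0+80,x0:x0+100];print(x0,y0)
cv2.imwrite("pics/j2.png",cv2.resize(cr,None,fx=7,fy=7,interpolation=cv2.INTER_CUBIC))
print(pinpoint("wrist","top_hole")[:1])
```

```text
[655.14513569 239.98361682 250.27947905] [0.54339472 0.28351905 1.02408726]
[580.48253759 240.03833732 333.59520613]
286.21121564368326 109.93454614195316
236 69
[{'xy': [284.0, 110.9], 'conf': 0.88}]
```

View pics/j2.png

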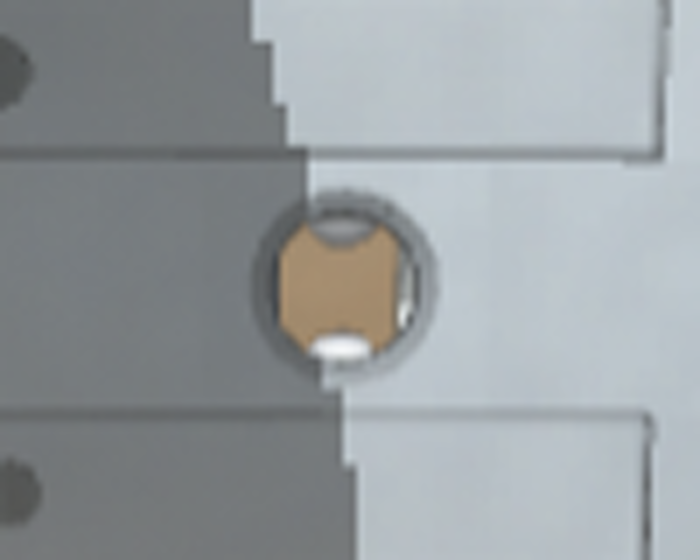

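The picture shows the hole mouth centred at crop (344,285), with the bar's hole concentric within about 0.5 mm and the desk visible through it. The bar is aligned. Next I'll compute the hole position and find the pin, which needs a new view.

Run:
```python
from h import *
np.set_printoptions(precision=2,suppress=True)
print(atz("wrist",(236+344/7-.43,69+285/7-.43),60))
```

```text
[579.72 240.81  60.  ]
```

Emit:
step_arm(commands=[[-1,0.2,0,0,-0.2],[-1,0.3,0,0,-0.2],[-1,0.3,0,0,-0.2],[-1,0.3,0,0,-0.2],[-1,0.2,0,0,-0.2],[-0.9,0.2,0,0,-0.2],[0,0,0,0,-0.2],[0,0,0,0,-0.2],[0,0,0,0,-0.2]])

```text
clock: 11.78
ee_pos: [479.3, 285.0, 251.3]
tcp_rot: [3.141, 0.001, -3.13]
wrist_force: [-0.4, -0.2, 0.0]
gripper_width: 55.8
finger_force: 0.0
```

Run:
```python
from h import *
np.set_printoptions(precision=2,suppress=True)
s=state();print(s["ee_pos"])
im=save("wrist","k.png")
for th in("pin_grip","pin"):print(th,[(q["xy"],q["conf"],atz("wrist",q["xy"],15)) for q in pinpoint("wrist",th)[:2]])
h=cv2.cvtColor(im,cv2.COLOR_RGB2HSV);m=cv2.inRange(h,(5,150,90),(18,255,255))
n,l,st,_=cv2.connectedComponentsWithStats(m)
import numpy as np
q=proj("wrist",[430,290,30]);print(q)
best=None
m2=cv2.morphologyEx(m,cv2.MORPH_CLOSE,np.ones((7,7)))
n,l,st,ce=cv2.connectedComponentsWithStats(m2)
i=min([k for k in range(1,n) if st[k][4]>300],key=lambda k:np.hypot(*(ce[k]-q)))
r=cv2.minAreaRect(np.argwhere(l==i)[:,::-1].astype(np.float32));b=cv2.boxPoints(r);print(r)
for p in b:print(p,atz("wrist",p,30))
```

```text
[479.26 285.01 251.32]
pin_grip [([189.4, 70.6], 0.96, array([373.23, 205.69,  15.  ])), ([288.5, 141.6], 0.68, array([431.63, 290.27,  15.  ]))]
pin [([289.0, 175.9], 0.75, array([462.19, 291.22,  15.  ])), ([12.6, 133.3], 0.71, array([426.01,  43.69,  15.  ]))]
[288.46 141.33]
((288.5, 142.5), (73.0, 35.0), 90.0)
[271. 106.] [401.47 275.2   30.  ]
[306. 106.] [401.14 303.97  30.  ]
[306. 179.] [462.03 305.71  30.  ]
[271. 179.] [462.39 275.37  30.  ]
```

Emit:
step_arm(commands=[[-0.5,0.03,-0.5,0,-0.2],[-0.5,0.03,-0.8,0,-0.2],[-0.5,0.03,-0.8,0,-0.2],[-0.4,0.03,-0.8,0,-0.2],[-0.3,0.03,-0.8,0,-0.2],[-0.13,0.03,-0.8,0,-0.2],[0,0,-0.6,0,-0.2],[0,0,-0.33,0,-0.2],[0,0,0,0,0.1],[0,0,0,0,0.4],[0,0,0,0,1],[0,0,0,0,1]], grip_force=4)

```text
clock: 12.93
ee_pos: [409.4, 291.1, 88.9]
tcp_rot: [3.141, 0.002, -3.129]
wrist_force: [-0.5, 0.6, 0.0]
gripper_width: 33.8
finger_force: 0.1
```

Emit:
step_arm(commands=[[0,0,0,0,1],[0,0,0,0,1],[0,0,0.2,0,1],[0,0,0.3,0,1],[0,0,0.3,0,1],[0,0,0.3,0,1],[0,0,0.3,0,1],[0,0,0.3,0,1],[0,0,0,0,1],[0,0,0,0,1]])

```text
clock: 13.77
ee_pos: [408.9, 291.0, 139.5]
tcp_rot: [3.141, 0.001, -3.129]
wrist_force: [-0.6, 0.2, -0.9]
gripper_width: 30.1
finger_force: 4.0
```

Run:
```python
from h import *
s=state();print(s["ee_pos"],s["wrist_force"],s["gripper_width"],s["finger_force"])
im=save("side","l.png")
cr=cv2.imread("pics/l.png")[170:270,190:310]
cv2.imwrite("pics/l2.png",cv2.resize(cr,None,fx=5,fy=5,interpolation=cv2.INTER_CUBIC))
```

```text
[408.87726384 290.97314134 139.5051966 ] [-0.64043706  0.16363942 -0.94133903] 30.138444360133395 3.99556428194046
```

View pics/l2.png

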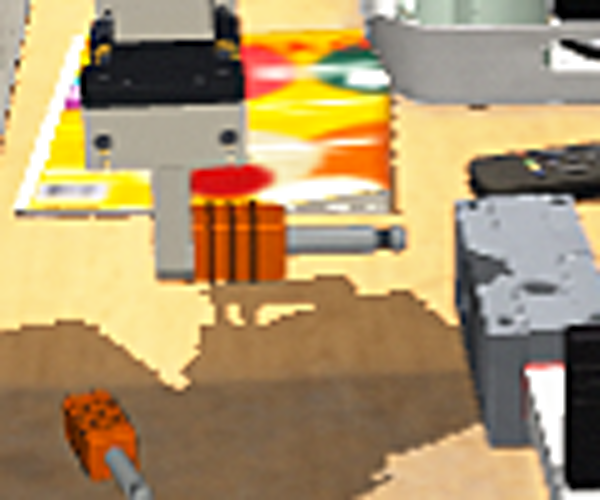

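The side view shows the pin held level, not swinging under 4 N. I'll lower the grip to 3 N and give a small upward jerk.

Emit:
step_arm(commands=[[0,0,0,0,1],[0,0,0,0,1],[0,0,0,0,1],[0,0,0.5,0,1],[0,0,0.3,0,1],[0,0,0.15,0,1],[0,0,0.05,0,1],[0,0,0,0,1],[0,0,0,0,1],[0,0,0,0,1]], grip_force=3)

```text
clock: 14.65
ee_pos: [408.6, 290.8, 168.5]
tcp_rot: [-3.141, -0.001, -3.129]
wrist_force: [-0.0, -0.7, -0.8]
gripper_width: 30.0
finger_force: 3.0
```

```bash
cat >> h.py <<'E'
def ang(cam="side",y=291,near=None):
    "orange handle axis in the plane y=const: centroid and direction in world x,z"
    im=snapshot(cam);h=cv2.cvtColor(im,cv2.COLOR_RGB2HSV);m=cv2.inRange(h,(3,150,60),(18,255,255))
    m=cv2.morphologyEx(m,cv2.MORPH_CLOSE,np.ones((5,5)))
    n,l,st,ce=cv2.connectedComponentsWithStats(m);q=proj(cam,near)
    i=min([k for k in range(1,n) if st[k][4]>60],key=lambda k:np.hypot(*(ce[k]-q)))
    P=np.argwhere(l==i)[:,::-1].astype(float)
    W=[]
    for p in P:
        o,d=ray(cam,p);X=o+d*(y-o[1])/d[1];W.append((X[0],X[2]))
    W=np.array(W,np.float32);r=cv2.minAreaRect(W);return im,r,cv2.boxPoints(r)
E
python3 - <<'E'
from h import *
s=state();print(s["ee_pos"],s["wrist_force"],s["gripper_width"],s["finger_force"])
p=s["ee_pos"]
im,r,b=ang(near=[p[0]+40,291,p[2]-65],y=276);print(r);print(b)
cv2.imwrite("pics/m.png",im[:,:,::-1])
E
```

```text
[408.56207352 290.76729241 168.51167165] [-0.04382323 -0.65860201 -0.82900977] 29.992055268147908 2.999892644584179
((433.38720703125, 97.86942291259766), (40.27192306518555, 58.24620056152344), 84.97904205322266)
[[402.61356   80.35959 ]
 [460.63626   75.26187 ]
 [464.16086  115.37926 ]
 [406.13815  120.476974]]
```

Emit:
step_arm(commands=[[0.22,-0.257,-0.4,0,1],[0.22,-0.257,-0.4,0,1],[0.22,-0.257,-0.4,0,1],[0.22,-0.257,-0.45,0,1],[0,0,0,0,1],[0,0,0,0,1],[0.08,0,0,0,1],[0.08,0,0,0,1],[0.08,0,0,0,1],[0,0,0,0,1]])

```text
clock: 15.53
ee_pos: [442.2, 260.3, 119.7]
tcp_rot: [-3.142, -0.0, -3.129]
wrist_force: [-3.7, -0.8, 0.2]
gripper_width: 29.9
finger_force: 3.0
```

Run:
```python
from h import *
s=state();print(s["ee_pos"],s["wrist_force"],s["gripper_width"],s["finger_force"])
p=s["ee_pos"]
im,r,b=ang(near=[p[0]+40,260,p[2]-65],y=245);print(r);print(b)
cv2.imwrite("pics/n.png",im[:,:,::-1])
cr=im[170:270,200:320,::-1]
cv2.imwrite("pics/n2.png",cv2.resize(cr,None,fx=5,fy=5,interpolation=cv2.INTER_CUBIC))
```

```text
[442.21937852 260.25157584 119.70363664] [-3.71939387 -0.77319037  0.24724647] 29.860326202292384 2.999858558177948
((472.76483154296875, 48.198875427246094), (41.499122619628906, 86.50261688232422), 87.50587463378906)
[[428.65155   29.351133]
 [515.0722    25.586805]
 [516.8781    67.046616]
 [430.45746   70.81094 ]]
```

View pics/n2.png

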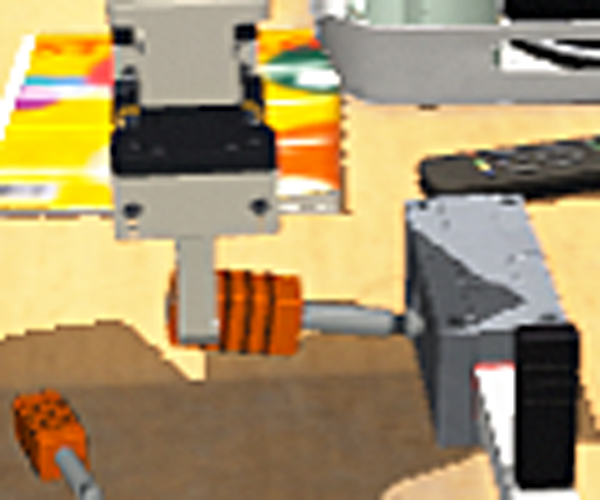

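The side view shows the pin slightly tip-down with its tip on the sleeve face at (415,322), pressing at 3.7 N. I'll now swing the gripper in an arc over the tip.

Emit:
step_arm(commands=[[0.03,0,0.3,0,1],[0.04,0,0.48,0,1],[0.12,0,0.45,0,1],[0.18,0,0.45,0,1],[0.26,0,0.38,0,1],[0.3,0,0.38,0,1],[0,0,0,0,1]])

```text
clock: 16.17
ee_pos: [472.5, 260.6, 195.7]
tcp_rot: [3.139, 0.006, -3.129]
wrist_force: [-0.2, 0.4, -0.6]
gripper_width: 30.1
finger_force: 3.0
```

```bash
cat >> h.py <<'E'
def pinpose(near,cams=("scene","side"),R=60):
    s=state();print(np.round(s["ee_pos"],1),np.round(s["wrist_force"],1),round(s["gripper_width"],1),round(s["finger_force"],1))
    P={}
    for c in cams:
        snapshot(c);q0=proj(c,near)
        for th in("pin","pin_grip"):
            L=[q for q in pinpoint(c,th) if np.hypot(*(np.array(q["xy"])-q0))<R]
            if L:P[th,c]=L[0]["xy"];print(th,c,np.round(L[0]["xy"],1),round(L[0]["conf"],2),"q0",np.round(q0,1))
    X={}
    for th in("pin","pin_grip"):
        o=[(c,P[th,c]) for c in cams if (th,c) in P]
        if len(o)>1:X[th]=tri(o);print(th,np.round(X[th],1))
    if len(X)==2:
        d=X["pin_grip"]-X["pin"];print("axis",np.round(d,1),"len",np.linalg.norm(d),"tilt",np.degrees(np.arctan2(np.hypot(d[0],d[1]),d[2])))
    return X
E
python3 - <<'E'
from h import *
p=state()["ee_pos"]
pinpose([p[0]+15,260,p[2]-85],R=30)
E
```

```text
[472.5 260.6 195.7] [-0.2  0.4 -0.6] 30.1 3.0
pin scene [262.4 223.3] 0.59 q0 [254.2 221.3]
pin_grip scene [252.  221.5] 0.51 q0 [254.2 221.3]
pin side [266.2 217.7] 0.83 q0 [257.3 204.6]
pin_grip side [254.7 206.7] 0.69 q0 [257.3 204.6]
pin [511.3 273.7  71.9]
pin_grip [483.5 265.6 104.2]
axis [-27.9  -8.1  32.4] len 43.475796700223256 tilt 41.83621535472747
```

Emit:
step_arm(commands=[[0.37,0,0.28,0,1],[0.38,0,0.25,0,1],[0.4,0,0.2,0,1],[0.4,0,0.15,0,1],[0.35,0,0.1,0,1],[0.22,0,0.05,0,1],[0.2,0,0,0,1],[0,0,0,0,1],[0,0,0,0,1]])

```text
clock: 17.22
ee_pos: [539.5, 260.0, 223.0]
tcp_rot: [-3.141, -0.001, -3.129]
wrist_force: [-0.3, -0.9, -0.6]
gripper_width: 30.0
finger_force: 3.0
```

Run:
```python
from h import *
p=state()["ee_pos"]
pinpose([p[0],260,p[2]-100],R=35)
```

```text
[539.5 260.  223. ] [-0.3 -0.9 -0.6] 30.0 3.0
pin scene [277.9 215.2] 0.8 q0 [276.5 208.2]
pin side [278.2 207.3] 0.58 q0 [279.8 199. ]
pin_grip side [276.4 194.2] 0.66 q0 [279.8 199. ]
pin [537.2 252.8 106.6]
```

Emit:
step_arm(commands=[[0,0,0,0,1],[0,0,0.3,0,1],[0,0,0.4,0,1],[0,0,0.4,0,1],[0,0,0.2,0,1],[0.3,-0.15,0,0,1],[0.4,-0.2,0,0,1],[0.4,-0.2,0,0,1],[0.25,-0.1,0,0,1],[0,0,0,0,1],[0,0,0,0,1]], grip_force=20)

```text
clock: 18.43
ee_pos: [580.7, 240.0, 261.7]
tcp_rot: [-3.141, -0.001, -3.13]
wrist_force: [-0.9, -0.0, -0.2]
gripper_width: 29.6
finger_force: 20.0
```

```bash
cat >> h.py <<'E'
def edges(cam,axis_xy,zs=(100,165),verbose=1):
    "orange extents by row in world coords on the plane through the axis facing the camera"
    im=snapshot(cam);h=cv2.cvtColor(im,cv2.COLOR_RGB2HSV);m=cv2.inRange(h,(3,140,50),(18,255,255))
    c=calibration(cam);R=np.array(c["R"]);n=R[2].copy();n[2]=0;n/=np.linalg.norm(n)
    side=np.array([-n[1],n[0],0.]) 
    if side@R[0]<0:side=-side
    a=np.array([*axis_xy,0.]);out=[]
    u0,v0=proj(cam,[*axis_xy,zs[0]]);u1,v1=proj(cam,[*axis_xy,zs[1]])
    for v in range(int(v1),int(v0)+1):
        u=np.where(m[v,int(min(u0,u1))-30:int(max(u0,u1))+30])[0]
        if len(u)<3:continue
        u=u+int(min(u0,u1))-30
        r=[]
        for q in(u.min()-.5,u.max()+.5):
            o,d=ray(cam,(q,v));t=n@(a-o)/(n@d);X=o+d*t;r+=[side@(X-a)]
        out.append([X[2],*r])
    return np.array(out),side,im,m
E
python3 - <<'E'
from h import *
np.set_printoptions(precision=1,suppress=True)
s=state();p=s["ee_pos"];print(p,s["wrist_force"],s["gripper_width"],s["finger_force"])
for cam in("side","scene"):
    o,sd,im,m=edges(cam,p[:2],(p[2]-120,p[2]-50));print(cam,sd);print(o)
    cv2.imwrite(f"pics/o_{cam}.png",im[:,:,::-1])
E
```

```text
[580.7 240.  261.7] [-0.9 -0.  -0.2] 29.617263988284424 19.99988168478012
side [ 1.  -0.1 -0. ]
[[203.7 -22.  -15.4]
 [201.4 -24.2 -17.6]
 [199.1 -24.2 -13.1]
 [196.8 -24.1  -6.4]
 [195.3 -24.1  64.6]
 [192.1 -21.9  -6.3]
 [189.8 -21.8  -6.3]
 [187.4 -21.8  -6.2]
 [185.  -21.8  -6.2]
 [182.7 -21.7  -6.2]
 [180.3 -21.7  -8.3]
 [177.9 -15.   -6.1]
 [175.6 -21.6  -6. ]
 [173.2 -21.6  -6. ]
 [171.  -21.6   9.7]
 [168.6 -21.5   9.8]
 [166.2 -19.3   9.8]
 [163.8 -19.2   9.9]
 [161.3 -19.2   3.2]
 [159.   -5.7  10. ]
 [156.6 -19.1  10.1]
 [154.2 -19.1  10.1]
 [151.8 -70.8   7.9]
 [149.4 -19.   12.5]
 [147.  -19.   12.6]
 [144.6 -70.9  14.9]
 [142.1 -70.9  15. ]]
scene [ 0.9 -0.5 -0. ]
[[214.   -9.4  -1.8]
 [211.4 -11.2   0.3]
 [208.7 -12.9   0.4]
 [206.  -16.6   0.6]
 [203.4 -20.3   2.7]
 [200.1 -22.1 -14.4]
 [197.3 -23.9 -14.3]
 [194.6 -23.8 -14.1]
 [191.8 -23.7 -14. ]
 [189.6 -23.6   3.6]
 [186.8 -23.4   3.8]
 [184.  -23.3   4. ]
 [181.2 -23.2   4.2]
 [178.3 -23.1   4.4]
 [175.4 -21.    2.6]
 [172.5 -20.9   2.8]
 [169.6 -20.7   3. ]
 [166.7 -20.6   3.2]
 [163.8 -20.5   3.4]
 [160.9 -20.4   3.6]
 [157.9 -18.2   3.8]
 [154.9 -18.1   4. ]
 [152.  -17.9   6.2]
 [149.4 -17.8  16.5]
 [146.4 -17.7  16.7]
 [143.3 -15.5  16.9]]
```

Emit:
step_arm(commands=[[-0.6,0,0,0,1],[-0.8,0,0,0,1],[-0.46,0,0,0,1],[0,0.04,-0.5,0,1],[0,0,-0.6,0,1],[0,0,-0.5,0,1],[0,0,0,0,1],[0.3,0,0,0,1],[0.2,0,0,0,1],[0,0,0,0,1]], grip_force=4)

```text
clock: 19.37
ee_pos: [541.2, 241.9, 215.7]
tcp_rot: [3.141, 0.002, -3.129]
wrist_force: [0.5, 0.0, -1.2]
gripper_width: 30.0
finger_force: 4.0
```

Emit:
step_arm(commands=[[0.1,0,0,0,1],[0.08,0,0,0,1],[0.08,0,0,0,1],[0.07,0,0,0,1],[0,0,0,0,1]])

```text
clock: 19.78
ee_pos: [549.8, 241.7, 214.6]
tcp_rot: [3.142, 0.0, -3.129]
wrist_force: [-0.1, 1.0, -1.7]
gripper_width: 29.8
finger_force: 4.0
```

Emit:
step_arm(commands=[[0.03,0,0,0,1],[0,0,0,0,1],[0,0,0,0,1]])

```text
clock: 20.03
ee_pos: [550.3, 241.7, 214.5]
tcp_rot: [-3.142, -0.0, -3.129]
wrist_force: [-0.2, -0.6, -0.5]
gripper_width: 29.9
finger_force: 4.0
```

```bash
cat >> h.py <<'E'
def tilt(off=-8):
    np.set_printoptions(precision=1,suppress=True)
    s=state();p=s["ee_pos"];print(p,s["wrist_force"],s["gripper_width"],s["finger_force"])
    for cam in("side","scene"):
        o,sd,im,m=edges(cam,(p[0]+off,p[1]),(p[2]-120,p[2]-50))
        from collections import Counter
        for k,nm in((1,"left"),(2,"right")):
            z=o[:,0];x=o[:,k];ok=np.ones(len(z),bool)
            for _ in range(6):
                f=np.polyfit(z[ok],x[ok],1);e=abs(np.polyval(f,z)-x);ok=e<max(3,1.5*np.median(e))
            print(cam,nm,"slope deg",round(np.degrees(np.arctan(f[0])),1),"at bottom",round(np.polyval(f,p[2]-115),1),"n",ok.sum(),len(z),"z",z[ok].min(),z[ok].max())
E
python3 - <<'E'
from h import *
tilt()
E
```

```text
[550.3 241.7 214.5] [-0.2 -0.6 -0.5] 29.87056621189371 3.9999885857105255
side left slope deg 11.1 at bottom -44.3 n 22 26 z 98.32323417729873 156.94986238433694
side right slope deg -28.9 at bottom 25.2 n 15 26 z 108.31399599106055 156.94986238433694
scene left slope deg 0.0 at bottom -14.4 n 22 23 z 96.61036135672123 161.49920879545323
scene right slope deg -23.0 at bottom 18.0 n 17 23 z 96.61036135672123 161.49920879545323
```

```bash
cat >> h.py <<'E'
def rows(cam,off=-8,w=45):
    np.set_printoptions(precision=1,suppress=True)
    p=state()["ee_pos"];a=np.array([p[0]+off,p[1],0.])
    im=snapshot(cam);h=cv2.cvtColor(im,cv2.COLOR_RGB2HSV);m=cv2.inRange(h,(3,140,50),(18,255,255))
    c=calibration(cam);R=np.array(c["R"]);n=R[2].copy();n[2]=0;n/=np.linalg.norm(n)
    side=np.array([-n[1],n[0],0.]);side*=np.sign(side@R[0])
    v1=proj(cam,[*a[:2],p[2]-45])[1];v0=proj(cam,[*a[:2],p[2]-185])[1]
    for v in range(int(v1),int(v0)+1,2):
        uc=proj(cam,[*a[:2],p[2]-45+(v-v1)/(v0-v1)*-140])[0]
        d=[]
        for u in range(int(uc)-14,int(uc)+15):
            o,dd=ray(cam,(u,v));X=o+dd*(n@(a-o)/(n@dd));d.append((side@(X-a),X[2]))
        print("%4.0f"%d[14][1],"%5.1f"%d[0][0],"".join("O" if m[v,u] else " .:-=+*#%@"[min(9,int(im[v,u].mean())*10//256)] for u in range(int(uc)-14,int(uc)+15)),"%5.1f"%d[-1][0])
E
python3 - <<'E'
from h import *
rows("side");rows("scene")
E
```

```text
171 -33.4 ==++++++++*+*+=:-+******++***  29.0
 167 -33.4 ==++++++++++*+=:-+******++***  29.1
 162 -33.5 %-+++++++****+=:-+******+++++  29.2
 157 -33.5 -=+===+++OOO=====+******+++++  29.3
 152 -33.5 =O+###**=OOOOO===+******+++++  29.4
 147 -33.5 =*%%##%#OOOOOOOO+*******+*###  29.5
 143 -33.5 OO%###%*OOOOOOOO=*******+*###  29.5
 138 -33.6 OO*%%#%#OOOOOOOO+********####  29.6
 133 -33.6 O*%%##%#O  .    =********####  29.7
 128 -33.6 OO*%%%%#OOOOOOOO=*++++++==++:  29.8
 123 -33.6 O#%%%%%#O .... .:=---:---:::+  29.9
 118 -33.7 OO*%%%%#OOOOOOOOOOOOOOO::-:::  30.0
 113 -33.7 OO*%%%%#O OOOOO..     .:---::  30.1
 108 -33.7 +-O%%#%#OOOOOOOOOOOOOOO......  30.2
 103 -33.7 +-O%%#%%# OOOOOOO..   -*#####  30.3
  98 -33.7 *OO*%%%%*OOOOOOOOOOOOOO------  30.4
  93 -33.8 #%####%%#OOOOOOOOOOOOO*%*----  30.4
  88 -33.8 ########%#OOOOOOOOO===+#+---+  30.5
  83 -33.8 %#########%#+-=+==+######*--+  30.6
  78 -33.8 %########%%#+-====+####*-----  30.7
  73 -33.9 %%######%%##+-====+#+::::----  30.8
  68 -33.9 %###########+-=+==------::---  30.9
  63 -33.9 %###########+-====------==---  31.0
  57 -34.0 #########
[... 595 characters left out ...]
 -28.7 :--===-:OOOOOOOOOOO:---------  28.1
 122 -30.7 ::::-==-:OOOOOOOOOOO::-------  26.4
 115 -30.7 ::::::::OOOOOOOOOOOO:--------  26.7
 109 -30.7 :::::::.OOOOOOOOOOOOO::------  27.1
 102 -30.7 -:::::::OOOOOOOOOOOOOOOOO::--  27.4
  96 -30.6 --:::::::OOOOOOOOOOOOOOOO::--  27.8
  89 -30.6 +=-::----:OOOOOOOOOOOOOOO:---  28.1
  82 -30.6 ++=----==-::OOOOOOOOOO:::--::  28.5
  75 -30.6 **++=---=--::OOOOO:::-----:::  28.9
  69 -30.6 ***++=--::::::::-------------  29.2
  62 -30.5 *****+=--::::::---:----------  29.6
  54 -30.5 ******++=-:::::---:::--------  30.0
  47 -32.7 *+******++=-:::----:::::-----  28.2
  40 -32.6 ++++***++++==--::::::::::----  28.6
  33 -32.6 ++++++++++++==--:::::...:::--  29.0
```

The readout shows the pin upright: its left edge is constant from z 147 to 98 and the shank is straight, flush on the sleeve face. I'll carry it over the hole, 37 mm in +x.

Emit:
step_arm(commands=[[0,0,0,0,1],[0,0,0,0,1],[-0.03,0,0.2,0,1],[0,0,0.4,0,1],[0,0,0.5,0,1],[0,0,0.3,0,1],[0.1,0,0.1,0,1],[0.3,-0.01,0,0,1],[0.4,0,0,0,1],[0.3,0,0,0,1],[0.15,0,0,0,1],[0,0,0,0,1]], grip_force=12)

```text
clock: 21.23
ee_pos: [587.7, 241.2, 258.8]
tcp_rot: [-3.141, -0.001, -3.13]
wrist_force: [-0.4, -0.7, -1.4]
gripper_width: 29.8
finger_force: 12.0
```

Emit:
step_arm(commands=[[0,0,0,0,1],[0,0,0,0,1],[0,0,0,0,1]])

```text
clock: 21.48
ee_pos: [586.6, 241.5, 259.5]
tcp_rot: [-3.141, -0.0, -3.129]
wrist_force: [0.3, 1.1, -0.5]
gripper_width: 29.9
finger_force: 12.0
```

Run:
```python
from h import *
p=state()["ee_pos"];print(p)
rows("side",-7.3);rows("scene",-7.3)
for c in("side","scene"):print(pinpoint(c,"top_hole")[:1],proj(c,[579.7,241.2,60]))
```

```text
[586.59862602 241.48553509 259.45796817]
 215 -32.7 ##*****+++++==-.-+*+++++*=     29.0
 210 -32.7 #*******++++==-.-+*++++**=     29.1
 206 -32.7 #*******++++==-.-+*+++++*=     29.2
 201 -32.6 *******+OOO======+*++++**=     29.4
 196 -32.6 *#*****=OOOOOOOO=*+++++**=     29.5
 192 -32.5 *#*****+OOOOOOOO=*+++++*=      29.7
 187 -32.5 %%%%###+OOOOOOOO=*++++++*****  29.8
 182 -32.4 ++++++*=OOOOOOOO=**++++++++++  30.0
 178 -32.4 ++++++*=O      .=**+****+=*%@  30.1
 173 -32.4 ++++++*=OOOOOOOO--------:      30.3
 168 -32.3 ++++++*=O      .--:OOO@@@@@#=  30.4
 163 -32.3 ++++++*=OOOOOOOOOOOOOO=++++++  30.6
 158 -32.2 ++++++*=O .           -*+++++  30.7
 154 -32.2 +++++++=OOOOOOOOOOOOOO+++++++  30.9
 149 -32.1 --:+##*OO OOOOO...    +######  31.0
 144 -32.1 #######*OOOOOOOOOOOOOO*######  31.2
 139 -32.0 #######*OOOOOOOOOOOOOOO######  31.3
 134 -32.0 #########OOOOOOOOOOOOO%####%%  31.5
 129 -32.0 ###%####%%#=-=====+-:..::----  31.7
 124 -31.9 *==-:...:::--====-:---:-=:::.  31.8
 119 -34.1 =.:::::::::::======-====-::::  29.7
 114 -34.1 #.:--::::::::=====-:::--::...  29.8
 109 -34.1 O. .::::::..:=
[... 837 characters left out ...]
=-OOOOOOOOOOOOOO::::-=++  27.0
 148 -29.0 +++++=-:OOOOOOOOOOOOOOOOO-=++  27.5
 142 -28.8 +++++=-:OOOOOOOOOOOOOOOOO-===  28.0
 136 -30.6 +++++++==-:OOOOOOOOOOOOOOO---  26.5
 130 -30.4 ++++++++==-:OOOOOOOOOOOO-----  27.0
 123 -30.2 +++++++++===-:OOOOOO---------  27.5
 117 -30.0 +++++++++++=-:::::-----------  28.0
 111 -29.8 +++++++++++=--:::--------=---  28.6
 104 -29.6 ++++++++++==--:----======++==  29.1
  98 -31.5 ++++++++++++=-::-----======++  27.5
  91 -31.3 ++++++++++++=--::-----=======  28.1
  84 -31.1 ====+++++++==-::::------===--  28.6
  77 -30.9 ======+++==---:::------------  29.2
[{'xy': [298.9, 227.4], 'conf': 0.81}] [297.6 226.5]
[{'xy': [294.8, 223.3], 'conf': 0.79}] [296.1 226.1]
```

Emit:
step_arm(commands=[[0.017,0,-0.2,0,1],[0,0,-0.2,0,1],[0,0,-0.2,0,1],[0,0,-0.15,0,1],[0,0,-0.1,0,1],[0,0,0,0,1]])

```text
clock: 22.18
ee_pos: [587.2, 241.3, 233.0]
tcp_rot: [-3.141, -0.001, -3.129]
wrist_force: [-0.5, -0.2, -1.2]
gripper_width: 29.6
finger_force: 12.0
```

Emit:
step_arm(commands=[[0,0,-0.1,0,1],[0,0,-0.1,0,1],[0,0,0,0,1]])

```text
clock: 22.43
ee_pos: [587.3, 241.4, 227.5]
tcp_rot: [-3.141, -0.001, -3.129]
wrist_force: [-0.3, 0.3, -1.1]
gripper_width: 29.9
finger_force: 12.0
```

Emit:
step_arm(commands=[[0,0,-0.1,0,1],[0,0,-0.1,0,1],[0,0,-0.1,0,1],[0,0,0,0,1]])

```text
clock: 22.77
ee_pos: [587.4, 241.2, 218.4]
tcp_rot: [-3.141, -0.0, -3.129]
wrist_force: [-0.2, -0.7, -1.5]
gripper_width: 29.9
finger_force: 12.0
```

Emit:
step_arm(commands=[[0,0,-0.1,0,1],[0,0,-0.1,0,1],[0,0,-0.1,0,1],[0,0,0,0,1]])

```text
clock: 23.1
ee_pos: [587.1, 241.1, 209.0]
tcp_rot: [-3.141, -0.001, -3.129]
wrist_force: [0.2, -3.2, -2.9]
gripper_width: 29.6
finger_force: 12.0
```

Run:
```python
from h import *
rows("side",-7.3)
```

```text
166 -32.9 ++++++++****+-:.=+*+++++*####  29.9
 161 -32.8 +++++++++++*+-:.=***+++**++++  30.1
 156 -32.8 +++++++++***+-:.=*+++*+*+++++  30.2
 151 -32.7 +++++++=OOO=+++==**+++**+====  30.4
 146 -32.7 #######+OOOOOOOO=**+*+*++*###  30.5
 142 -32.6 ######%OOOOOOOOO=**++++*#####  30.7
 137 -32.6 #######OOOOOOOOO=**++++*###%%  30.8
 132 -32.5 #######OOOOOOOOO=*+++++**+=:.  31.0
 127 -32.5 ###%%%OOO      .=******+=::--  31.1
 122 -32.4 :::::::OOOOOOOOO=++=++==-:--=  31.3
 117 -32.4 .::::::OO .    .:----::-::---  31.5
 112 -32.4   :---:OOOOOOOOOOOOOOO .....   31.6
 107 -32.3 O   ...OO .. .      .          31.8
 102 -32.3 :=##*#*=OOOOOOOOOOOOOOOOOOOO%  31.9
  97 -32.2 ###*+#*=O .   .      =#%#####  32.1
  92 -34.5 #***#*+#+OOOOOOOOOOOOOO#%####  30.0
  87 -34.4 #******#*OOOOOOOOOOOOOO=#####  30.1
  82 -34.4 *#******#*+OOO----==+*#+=####  30.3
  77 -34.3 +##**##*****=-====+##+:-:+###  30.5
  72 -34.3 -+#****++##*=-===-::-----=###  30.6
  66 -34.3 :+#****#+.---=====---------*#  30.8
  61 -34.2 ::+###+:-=---=====--------:+#  30.9
  56 -34.2 -:-----------====--:-------:*  31.1
  51 -34.1 =:::------------------------=  31.3
  46 -34.1 =:::----------------------:::  31.4
  40 -34.0 :::.:-:..:-::-----------:::::  31.6
  35 -34.0 :::.:-=======------: ........  31.8
  30 -34.0 :::.:--------------:           32.0
  25 -33.9 =::.:--------------:           32.1
```

The shank has gone into the sleeve and is visible only above z 58. Now I'll press down with a firmer grip.

Emit:
step_arm(commands=[[0,0,0,0,1],[0,0,-0.1,0,1],[0,0,-0.1,0,1],[0,0,-0.1,0,1],[0,0,-0.1,0,1],[0,0,0,0,1]], grip_force=30)

```text
clock: 23.65
ee_pos: [587.3, 241.4, 197.3]
tcp_rot: [-3.142, -0.0, -3.129]
wrist_force: [0.9, -4.0, -2.8]
gripper_width: 30.0
finger_force: 30.0
```

Emit:
step_arm(commands=[[0,0,-0.1,0,1],[0,0,-0.1,0,1],[0,0,-0.1,0,1],[0,0,0,0,1]])

```text
clock: 23.98
ee_pos: [587.6, 241.6, 188.9]
tcp_rot: [3.141, 0.0, -3.129]
wrist_force: [0.4, -2.9, 0.8]
gripper_width: 29.3
finger_force: 30.0
```

Emit:
step_arm(commands=[[0,0,-0.08,0,1],[0,0,-0.06,0,1],[0,0,0,0,1]], grip_force=40)

```text
clock: 24.23
ee_pos: [587.1, 241.6, 184.0]
tcp_rot: [3.141, -0.001, -3.129]
wrist_force: [0.7, -0.9, -6.2]
gripper_width: 29.6
finger_force: 40.0
```

Emit:
step_arm(commands=[[0,0,-0.05,0,1],[0,0,-0.05,0,1],[0,0,0,0,1]])

```text
clock: 24.48
ee_pos: [587.4, 241.5, 181.5]
tcp_rot: [3.141, -0.0, -3.129]
wrist_force: [1.0, -1.5, -2.1]
gripper_width: 29.7
finger_force: 40.0
```

Emit:
step_arm(commands=[[0,0,-0.05,0,1],[0,0,0,0,1],[0,0,0,0,1]])

```text
clock: 24.73
ee_pos: [587.5, 241.5, 181.4]
tcp_rot: [3.141, 0.0, -3.129]
wrist_force: [-2.8, -2.4, 9.6]
gripper_width: 29.5
finger_force: 40.0
```

Run:
```python
from h import *
rows("side",-7.3)
```

```text
136 -32.9 ############*-:.=***++*+*#%%%  30.5
 132 -32.9 #############-:.+****+**=-=:.  30.7
 127 -32.8 ##%%%%#+OOOOO:-.=*+*++**+::--  30.8
 122 -32.8 ::::::::OOO-==+-=*******+:--=  31.0
 117 -32.7 .:::::::OOOOOOOO=****++*+:---  31.2
 112 -32.7   :---::OOOOOOOO=******+- ..   31.3
 107 -32.6 O   ... OOOOOOOO=******+-      31.5
 102 -32.6 :=##*##=OOOOOOOO+******++OOO%  31.6
  97 -32.6 ###*+#*=OOOOOOOO+*******#####  31.8
  92 -32.5 ***#*+*:OOOOOOO--------+#####  32.0
  87 -32.5 #****#*=OOOOOOOOOOOOO=*%%####  32.1
  82 -32.4 #*#**#*:OOOOOOOOOOOOO.=#%####  32.3
  76 -34.7 +##*####=OOOOOOOOOOOOOO-:+###  30.2
  71 -34.6 -+#***#+.OOOOOOOOOOOOO:--=*##  30.3
  66 -34.6 :+#**+:::OOOOOOOOOOOOOO---=##  30.5
  61 -34.6 ::+#+:---OOOOOOOOOOOOOO----+#  30.6
  56 -34.5 -:--------OOOOOOOOOOOO-----:*  30.8
  51 -34.5 =:::------------------------=  31.0
  45 -34.4 =:::----------------------::-  31.1
  40 -34.4 :::.:-:..:-::--------:::.....  31.3
  35 -34.3 :::.:-=======------:  .......  31.5
  30 -34.3 :::.:--------------:           31.7
  24 -34.2 =::.:--------------:           31.8
  19 -34.2 +::.:-------:----:-:           32.0
  14 -34.2 *=:.:------:=******=           32.2
   8 -34.1 #*..:------::+*****=           32.4
   3 -34.1 #*-.:------::=+*+**=           32.5
  -2 -34.0 ##+.:------:::=***+-  .        32.7
```

Emit:
step_arm(commands=[[0,0,-0.06,0,1],[0,0,0,0,1],[0,0,0,0,1]])

```text
clock: 25.03
ee_pos: [587.7, 241.5, 181.3]
tcp_rot: [3.141, 0.001, -3.129]
wrist_force: [-8.7, -5.9, 24.3]
gripper_width: 29.5
finger_force: 40.0
```

Emit:
step_arm(commands=[[0,0,0.11,0,1],[0,0,0,0,1],[0,0,0,0,0.2],[0,0,0,0,-0.1],[0,0,0,0,-0.2],[0,0,0,0,-0.2],[0,0,0.3,0,-0.2],[0,0,0.8,0,-0.2],[0,0,0.8,0,-0.2],[0,0,0.8,0,-0.2],[0,0,0.5,0,-0.2],[0,0,0,0,-0.2]])

```text
clock: 26.03
ee_pos: [588.4, 241.8, 282.1]
tcp_rot: [3.14, 0.006, -3.129]
wrist_force: [1.2, 0.3, 0.5]
gripper_width: 55.6
finger_force: 0.0
```

Run:
```python
from h import *
s=state();p=s["ee_pos"];print(p,s["wrist_force"])
pinpose([580,241.3,75],cams=("scene","side","wrist"),R=30)
import h
_s=state
h.state=lambda:dict(_s(),ee_pos=np.array([587.3,241.4,181.4]))
rows("side",-7.3)
```

```text
[588.41351201 241.82225888 282.08617714] [1.16298974 0.29716528 0.45306732]
[588.4 241.8 282.1] [1.2 0.3 0.5] 55.6 0.0
pin scene [295.3 225.6] 0.98 q0 [296.6 221.7]
pin_grip scene [297.8 217.9] 0.64 q0 [296.6 221.7]
pin side [297.9 225. ] 0.92 q0 [297.9 220.6]
pin_grip side [298.1 214.6] 0.72 q0 [297.9 220.6]
pin wrist [283.2 194.4] 0.64 q0 [282.  195.8]
pin_grip wrist [287.5 200.1] 0.76 q0 [282.  195.8]
pin [580.2 242.5  62.4]
pin_grip [581.2 243.9  87.5]
axis [ 1.   1.4 25.1] len 25.180795597658125 tilt 4.0338361889105
 137 -32.7 ############################%  30.7
 132 -32.7 ####################%OO*=+=:.  30.9
 127 -32.6 ###%%%#+OOOOOO---OOO:::--::--  31.0
 122 -32.6 ::::::::OOO-======OOO:::::--=  31.2
 117 -32.5 .:::::::OOOOOOOOOOOOOO.:::---  31.3
 112 -32.5  .::--::OOOOOOOOOOOOOO......   31.5
 107 -32.5 O   ....OOOOOOOOOOOOOO         31.7
 102 -32.4 :=##*#*=OOOOOOOOOOOOOOOOOOOO%  31.8
  97 -32.4 ##**+#*=OOOOOOOOOOOOOO#%#####  32.0
  92 -32.3 *****+*=OOOOOOOOOOOOOO*%#####  32.2
  87 -34.6 #*******=OOOOOOOOOOOOO=*#####  30.0
  82 -34.5 +#*****+:OOOOOOOOOOOOO.=#####  30.2
  77 -34.5 +#****#*=OOOOOOOOOOOOOO++*###  30.3
  71 -34.4 :+#****+:OOOOOOOOOOOOO.::=*##  30.5
  66 -34.4 :+#*****=OOOOOOOOOOOOOO--:-*#  30.7
  61 -34.4 ::=#***#*OOOOOOOOOOOOOO---:+#  30.8
  56 -34.3 -::-::::--OOOOOOOOOOOO-----:*  31.0
  51 -34.3 =:::------------------------=  31.2
  46 -34.2 =:::----------------------:::  31.3
  40 -34.2 :::.:-:..:-::-------::::.....  31.5
  35 -34.1 :::.:-=======------:  .......  31.7
  30 -34.1 :::.::-------------:           31.8
  24 -34.1 =::.:--------------:           32.0
  19 -34.0 +::.:------::---::-:           32.2
  14 -34.0 *=..:------:=******=           32.4
   8 -33.9 #+..:------::=*++**=           32.5
   3 -33.9 **-.:------::=+++**=           32.7
  -2 -33.8 ##+.:------:::=*+*+-   .       32.9
```

The pin stands upright with its shoulder on the sleeve: it held firm at 24 N with no further travel. The gripper is clear, so I'll hand in.

```bash
python3 -c "
from bench import *
print(hand_in())"
```

```text
the job is handed in; nothing more can be done
None
```

The job is handed in (no result came back): the pin is out of the side hole, the arm is drawn out about 80 mm, and the pin stands upright through both holes with its handle on the sleeve and the gripper clear, at 26 of the 72 s.

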